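# Punch the bookmark strip in order

## Task

Punch the bookmark strip by pressing down the keys of three of the craft punches with closed fingertips, in this order: first the large round key, then the long bar key, and last the square key, which cuts the bookmark off. Press each key gently straight down until it is fully down (it stays down by itself) without bearing hard on it; leave the small round key up. Do not lift, shift or tip the punches, leave everything else where it is, and finish with the hand clear of everything.

Things in the scene. Friction and masses are not known exactly. Their poses are not given: they have to be found in the camera images.
- board: plywood board 220 x 480 x 9 mm, fixed to the table, with a 40 mm wide strip of painted card along its y, 20 mm beyond its middle; origin: centre of its underside; x across (away from the robot at yaw 0), y along. The four punches stand on it in a row over the strip, about 100 mm apart, in any order.
- punch_round: loose white craft punch of 0.35 to 0.65 kg, on the board: a housing 68 x 68 mm and 40 mm high with a large round key, a disc 46 mm across, grey, above it. Origin: centre of its underside, z up; its y runs along the board's y to within 9 degrees.
- top_round (a point): centre of the top face of a large round key, a disc 46 mm across; 66 mm above the punch's underside when the key is up, 54 mm when it is fully down. All keys are 12 mm thick, grey plastic.
- key_round (a joint): how far down this key is, m: 0 to 0.0015 at the start (up), 0.012 against its stop (fully down). It slides straight down against friction of about 4 N, has no return spring and stays where it is left; beyond the stop it is rigid.
- punch_bar: loose white craft punch of 0.35 to 0.65 kg, on the board: a housing 68 x 68 mm and 40 mm high with a long bar key, 60 mm by 22 mm (long along the punch's y), grey, above it. Origin: centre of its underside, z up; its y runs along the board's y to within 9 degrees.
- top_bar (a point): centre of the top face of a long bar key, 60 mm by 22 mm (long along the punch's y); 66 mm above the punch's underside when the key is up, 54 mm when it is fully down. All keys are 12 mm thick, grey plastic.
- key_bar (a joint): how far down this key is, m: 0 to 0.0015 at the start (up), 0.012 against its stop (fully down). It slides straight down against friction of about 4 N, has no return spring and stays where it is left; beyond the stop it is rigid.
- punch_square: loose white craft punch of 0.35 to 0.65 kg, on the board: a housing 68 x 68 mm and 40 mm high with a square key, 42 mm by 42 mm, grey, above it. Origin: centre of its underside, z up; its y runs along the board's y to within 9 degrees.
- top_square (a point): centre of the top face of a square key, 42 mm by 42 mm; 66 mm above the punch's underside when the key is up, 54 mm when it is fully down. All keys are 12 mm thick, grey plastic.
- key_square (a joint): how far down this key is, m: 0 to 0.0015 at the start (up), 0.012 against its stop (fully down). It slides straight down against friction of about 4 N, has no return spring and stays where it is left; beyond the stop it is rigid.
- punch_small: loose white craft punch of 0.35 to 0.65 kg, on the board: a housing 68 x 68 mm and 40 mm high with a small round key, a disc 22 mm across, grey, above it. Origin: centre of its underside, z up; its y runs along the board's y to within 9 degrees.
- top_small (a point): centre of the top face of a small round key, a disc 22 mm across; 66 mm above the punch's underside when the key is up, 54 mm when it is fully down. All keys are 12 mm thick, grey plastic.
- key_small (a joint): how far down this key is, m: 0 to 0.0015 at the start (up), 0.012 against its stop (fully down). It slides straight down against friction of about 4 N, has no return spring and stays where it is left; beyond the stop it is rigid.
- wax_blue: pale blue wax block 28 x 42 x 16 mm lying on the board in front of the punches; loose, to be left alone; origin: centre of its underside.
- wax_green: dark green wax block 24 x 36 x 16 mm lying on the board behind the punches; loose, to be left alone; origin: centre of its underside.
- wax_plum: dark red wax block 26 x 40 x 16 mm lying on the board in front of the punches; loose, to be left alone; origin: centre of its underside.
- wooden_stamp: wooden hand stamp, 34 mm across and 58 mm high, standing on the board in front of the punches; loose, to be left alone; origin: centre of its underside.
- glue_bottle: white bottle with red cap, 52 mm across, 130 mm high, on the table at the board's left (+y) end; loose, to be left alone; origin: centre of its underside.
- brush_pot: white pot of brushes, 72 mm across, brushes to 145 mm high, on the table at the board's right (-y) end; loose, to be left alone; origin: centre of its underside.
- ink_tin: flat tin 60 x 90 x 18 mm on the table beyond the board; loose, to be left alone; origin: centre of its underside.
There are look-alikes about, which are no part of the job. Leave any blue look-alike of the punch_square alone.

How it is judged:
By the outcome, as a careful person would: the job done as asked, in the order asked, and still so for the second after the job is handed in, with the robot touching nothing.
It also fails if it takes over 48 s, if anything falls off the work surface, if the arm or the gripper's body presses on something with over 40 N, if the wrist force passes 120 N, or if a joint passes its speed limit or range.

## Robot

A 6-joint arm with a two-finger parallel gripper is mounted at the origin on the work surface. World frame = base frame: x ahead of the robot, y to its left, z up, the work surface at z = 0. Lengths are in m, angles in rad, forces in N, time in s.
With the tool pointing down it reaches from about 0.325 to 0.775 m from the base axis. Payload 5.5 kg.
Tool frame: the origin (TCP) lies at the very end of the fingers, on their centre line; the grasp point (between the pads) lies 19 mm behind it; z points along the fingers, y is the line along which they close (so a half turn about z gives the same grasp; the last joint's range is limited). The gripper opens to 88 mm and grips with 3 to 60 N. Pads are 20 mm wide; open, the fingers measure 115 mm over their backs; the gripper's body (75 mm by 178 mm) begins 61 mm behind the grasp point.
Start: joints at [1.128, 0.091, 1.231, -0, 1.82, -0.057], TCP at [0.226, 0.556, 0.223] pointing down, gripper open.
Joint ranges: [-2.87, 2.87], [-0.86, 2.18], [0.17, 2.46], [-1.51, 4.65], [0.06, 2.69], [-2.65, 2.65]. Speed limits (rad/s): [2.57, 2.57, 3.01, 3.14, 3.14, 3.14].

## Interface

Orientations are given as a unit quaternion [w, x, y, z].
In Python, from bench import robot gives the robot as it stands.
- The arm moves only by the tool play_rows, never from a script. Its argument "rows" is text: rows parted by semicolons, each of 6 numbers parted by spaces: the shift along the tool's x, y, z scaled (see below), then the turn, a rotation vector about the tool's x, y, z scaled (see below). In form: dx dy dz rx ry rz; .... A call has 1 to 5 rows; each row shifts and turns the commanded pose from where the row before left it, along the tool's axes as they then stand; what a row does not reach is not made up. The controller multiplies each number of a shift by 0.025 m and each number of a turn by 10 degrees. A row lasts 1/8 s, in which the tool goes at most 62.5 mm and 10.7 degrees, less where a joint would pass 70% of its speed; a pose out of reach is approached as far as the arm can. A call with a number of a shift or a turn outside -1 to 1 is refused whole. A call with a gripper value outside its range is refused whole. "grip" is the closure in counts, from 0 (fully open) to 255 (shut), set as the call begins (left out, the last holds). The fingers move at their own pace and stop on an object; the grip force is fixed at half the most. Time passes only in rows, so rows that do not move let the fingers close. It gives the time, the measured TCP pose, the force, the opening and the grip force at its end, in the units of the state.
- robot.sense(): the state, without advancing time (a new reading comes with each control period).
- robot.grab_frame(name): name is "scene" or "top" or "wrist"; returns a dict with "img" (400x640x3 uint8, red, green, blue), "fx", "fy", "cx", "cy" (pixels), "R" (3x3) and "t" (3): a world point X has camera coordinates R X + t; the wrist camera has in their place "T_tool_cam" (4x4, takes a point from camera to tool coordinates, whose origin is the TCP and whose axes are the flange's). Camera axes: x right, y down, z forward; pixel columns grow to the right and rows downward; lengths in m; the calibration is good to about 2 mm. A picture is of the moment at which its call begins: read the wrist's pose just before it. There is no depth.
- robot.job_done(): hands the job in; it is judged then, once.
The state is a dict: "time": time; "joint_pos": joint angles; "dq": joint speeds; "joint_torque": joint torques, N m; "tcp_pos": TCP position; "tcp_rot": TCP orientation; "wrist_force": force on the tool from outside, world axes, zero at the start; "wrist_torque": the same for the moment, N m; "grip_width": finger opening in m; "finger_force": force on a finger pad.
Only numpy, scipy, OpenCV 4.12 (cv2) and the standard library are available. Lean on these libraries where they do the work, as an engineer would, in place of code of your own. Each camera call takes 0.05 s, during which the arm holds its last target. There are 200 camera calls.

## Working session

There is one attempt and no reset: what is moved stays moved. The work goes in short steps, Python scripts to look and compute and a tool call to move; the robot and the scene stay as the last step left them, time stands still between calls to the robot, and variables do not carry over. Pictures are saved under pics/ and viewed, at most 10 in all, crops included, and the job is handed in when it is done.

Besides the shell and the picture viewer there is one more tool, called after "Call:" in YAML: its name, and indented under it one key for each argument. play_rows: Moves the arm, as the interface text tells. Shifts and turns lie within -1 to 1; 1 stands for 0.025 m of shift or 10 degrees of turn. Its arguments: {"type":"object","properties":{"rows":{"type":"string"},"grip":{"type":"number"}},"required":["rows"]}

```bash
mkdir -p pics; cat > h.py <<'E'
from bench import robot
import numpy as np, cv2
def ray(f,u,v,z):
    R=np.array(f["R"]);t=np.array(f["t"])
    c=-R.T@t; d=R.T@np.array([(u-f["cx"])/f["fx"],(v-f["cy"])/f["fy"],1])
    return c+d*(z-c[2])/d[2]
def proj(f,X):
    p=np.array(f["R"])@np.array(X)+np.array(f["t"]); return p[0]/p[2]*f["fx"]+f["cx"],p[1]/p[2]*f["fy"]+f["cy"]
def save(f,n): cv2.imwrite("pics/"+n,f["img"][:,:,::-1])
E
python3 - <<'E'
from h import *
for n in("top","scene"):
    f=robot.grab_frame(n); save(f,n+"0.png"); np.save(n+"0.npy",f,allow_pickle=True)
    R=np.array(f["R"]);print(n,-R.T@np.array(f["t"]),R[2],f["fx"])
s=robot.sense();print(s)
E
```

```text
top [0.35573649 0.04374912 1.30504228] [ 0.19133515  0.00591712 -0.98150693] 419.0335069147284
scene [ 1.0273401  -0.66719404  0.84806758] [-0.39697236  0.60772604 -0.68780957] 494.45670642288144
{'time': 0.1, 'joint_pos': array([ 1.12830609e+00,  9.18373812e-02,  1.23173776e+00, -2.49938511e-06,
        1.81983500e+00, -5.67144754e-02]), 'dq': array([-3.55179765e-04, -1.95701759e-03, -3.47056442e-03, -4.41507386e-06,
        4.50088871e-04, -1.46277172e-04]), 'joint_torque': array([ 2.30192185e-03, -4.47854805e+01, -4.07570171e+01,  7.00383168e-02,
        2.83979560e-02, -9.40497421e-05]), 'tcp_pos': array([0.22566234, 0.55565726, 0.2216034 ]), 'tcp_rot': array([-2.23302907e-04,  1.91694235e-01,  9.81454275e-01, -8.80882170e-04]), 'wrist_force': array([-0.50900214, -0.46662129,  0.29045395]), 'wrist_torque': array([-0.00639845,  0.02729809, -0.02423123]), 'finger_force': 0.0, 'grip_width': 0.08758107642078078}
```

View pics/top0.png

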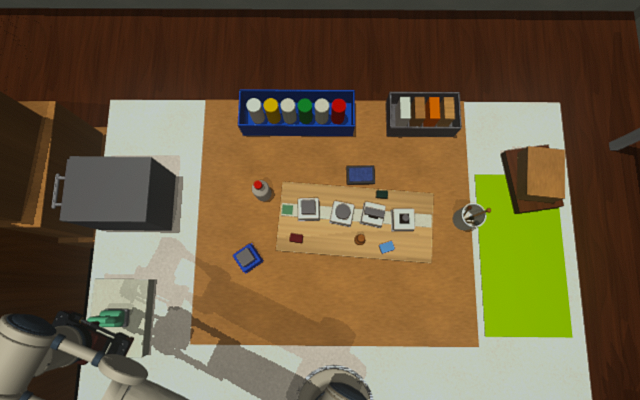

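View pics/scene0.png

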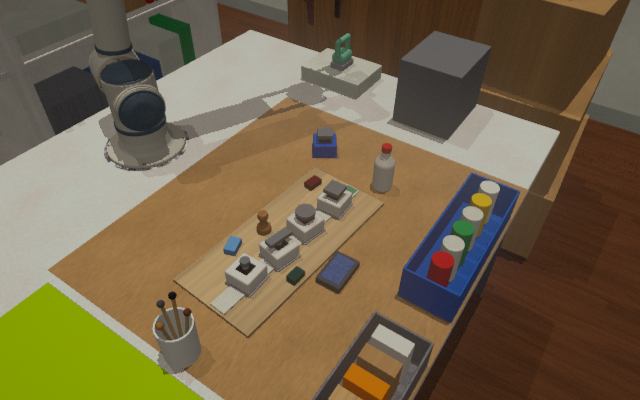

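The top view shows four white punches in a row. From left (+y) to right they are square (309,209), large round (343,213), bar (373,214) and small round (404,219). The blue look-alike of the square punch is at (247,257), off the board. I'm taking the white punches on the board, and next I'll check them in one crop and measure.

```bash
python3 - <<'E'
from h import *
f=np.load("top0.npy",allow_pickle=True).item(); g=np.load("scene0.npy",allow_pickle=True).item()
a=cv2.resize(f["img"][180:260,270:440],None,fx=4.5,fy=4.5,interpolation=cv2.INTER_CUBIC)[:300]
b=cv2.resize(g["img"][175:300,215:365],None,fx=2.4,fy=2.4,interpolation=cv2.INTER_CUBIC)[:300]
c=np.zeros((600,800,3),np.uint8); c[:300,:a.shape[1]]=a; c[300:300+b.shape[0],:b.shape[1]]=b
cv2.imwrite("pics/crop1.png",c[:,:,::-1])
for n,u,v in(("sq",309,207),("rd",343,211),("bar",373,212),("sm",404,217)):
    print(n,ray(f,u,v,.075), f["img"][v,u])
    X=ray(f,u,v,.075); print(proj(g,X))
E
```

```text
sq [0.57648026 0.07720452 0.075     ] [101  99  95]
(np.float64(334.30316403771906), np.float64(187.2164537590351))
rd [ 0.56530345 -0.0241477   0.075     ] [101  97  93]
(np.float64(305.5256259094491), np.float64(210.0430149957325))
bar [ 0.56309805 -0.11332539  0.075     ] [100  97  93]
(np.float64(280.47424730736594), np.float64(233.6645459204989))
sm [ 0.54890074 -0.20498086  0.075     ] [100  98  94]
(np.float64(247.3840685093403), np.float64(257.98812307974805))
```

View pics/crop1.png

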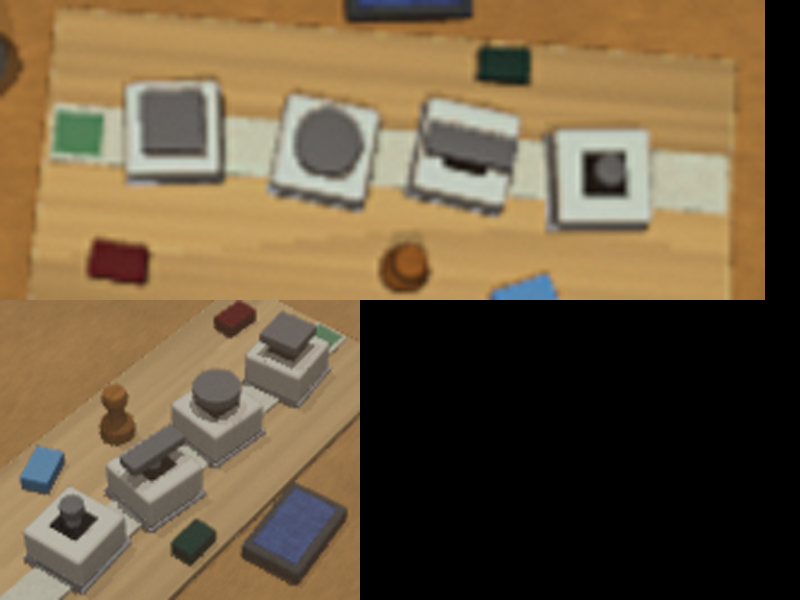

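The crop confirms the choice: square (174,122), round (328,143), bar (470,145) and small (607,170) in crop pixels. The two views agree to about 3 mm. Now I'll close the fingers and travel over.

Call:
play_rows:
  rows: "-1 -0.7 0 0 0 -0.32; -1 -0.7 0 0 0 -0.32; -1 -0.7 0 0 0 -0.32; -1 -0.7 0 0 0 -0.32; -1 -0.7 0 0 0 -0.32"
  grip: 255

```text
time: 0.72
tcp_pos: [0.3226, 0.4373, 0.2222]
tcp_rot: [-0.0, 0.052, 0.999, -0.0]
wrist_force: [0.8, 1.2, 0.5]
grip_width: 0.0414
finger_force: 0.0
```

Call:
play_rows:
  rows: "-1 -1 0 0 0 0; -1 -1 0 0 0 0; -1 -1 0 0 0 0; -1 -1 0 0 0 0; -1 -1 0 0 0 0"

```text
time: 1.35
tcp_pos: [0.4336, 0.2996, 0.2221]
tcp_rot: [-0.0, 0.053, 0.999, -0.0]
wrist_force: [-0.6, 0.3, 0.4]
grip_width: 0.0006
finger_force: 0.0
```

Call:
play_rows:
  rows: "-0.8 -1 0 0 0 0; -0.8 -1 0 0 0 0; -0.8 -1 0 0 0 0; -0.8 -1 0 0 0 0; -0.8 -1 0 0 0 0"

```text
time: 1.98
tcp_pos: [0.5196, 0.1647, 0.2221]
tcp_rot: [-0.0, 0.053, 0.999, -0.0]
wrist_force: [0.7, 0.6, 0.2]
grip_width: 0.0007
finger_force: 0.0
```

Call:
play_rows:
  rows: "-0.32 -0.92 0 0 0 0; -0.32 -0.92 0 0 0 0; -0.32 -0.92 0 0 0 0; -0.32 -0.92 0 0 0 0; -0.32 -0.92 0 0 0 0"

```text
time: 2.6
tcp_pos: [0.5468, 0.0463, 0.222]
tcp_rot: [-0.001, 0.053, 0.999, -0.0]
wrist_force: [-0.2, -0.2, -0.6]
grip_width: 0.0009
finger_force: 0.0
```

Call:
play_rows:
  rows: "-0.32 -0.92 0 0 0 0; -0.32 -0.92 0 0 0 0; -0.32 -0.92 0 0 0 0; 0 0 0 0 0 0; 0 0 0 0 0 0"

```text
time: 3.22
tcp_pos: [0.5631, -0.0236, 0.2223]
tcp_rot: [-0.0, 0.053, 0.999, 0.0]
wrist_force: [-0.2, -0.5, -0.1]
grip_width: 0.0008
finger_force: 0.0
```

```bash
cat >> h.py <<'E'
from scipy.spatial.transform import Rotation as Ro
def wrist():
    s=robot.sense(); f=robot.grab_frame("wrist"); T=np.eye(4)
    q=np.array(s["tcp_rot"]); T[:3,:3]=Ro.from_quat(q[[1,2,3,0]]).as_matrix(); T[:3,3]=s["tcp_pos"]
    C=np.linalg.inv(T@np.array(f["T_tool_cam"])); f["R"]=C[:3,:3]; f["t"]=C[:3,3]; return s,f
E
python3 - <<'E'
from h import *
s,f=wrist(); save(f,"w1.png"); np.save("w1.npy",f,allow_pickle=True)
print(s["tcp_pos"],s["wrist_force"],f["fx"],np.array(f["T_tool_cam"]).round(3), f["R"][2])
E
```

```text
[ 0.56314991 -0.02355289  0.22230645] [-0.16401154 -0.49675687 -0.09603602] 312.19361555502036 [[-0.001 -0.971 -0.24   0.066]
 [ 1.    -0.001  0.     0.001]
 [-0.001 -0.24   0.971 -0.162]
 [ 0.     0.     0.     1.   ]] [ 0.23850657 -0.02457902 -0.97082979]
```

View pics/w1.png

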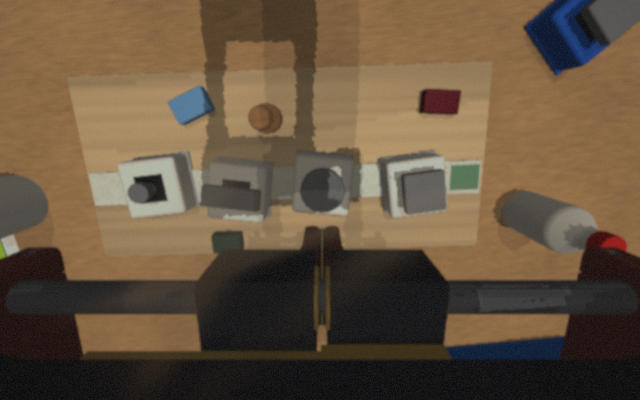

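The wrist view shows the row from the other side: square key about (424,191), round (323,190), bar (231,197), small (142,191). I'll refine those by mask and cast rays at the key-top height.

```bash
python3 - <<'E'
from h import *
f=np.load("w1.npy",allow_pickle=True).item(); t=np.load("top0.npy",allow_pickle=True).item()
for n,(u,v),(a,b) in(("sq",(424,191),(308.7,207.1)),("rd",(323,188),(342.9,211.8)),("bar",(231,197),(374.4,212.2))):
    w=f["img"][v-30:v+30,u-40:u+40]; w=cv2.bilateralFilter(w,5,20,5)
    m=w.copy(); k=np.zeros((62,82),np.uint8)
    cv2.floodFill(m,k,(40,30),(0,0,0),(12,)*3,(12,)*3,8|cv2.FLOODFILL_FIXED_RANGE|cv2.FLOODFILL_MASK_ONLY|(255<<8))
    c=max(cv2.findContours(k[1:-1,1:-1],0,2)[0],key=cv2.contourArea); r=cv2.minAreaRect(c)
    U,V=r[0][0]+u-40,r[0][1]+v-30; sc=f["fx"]/((f["R"]@ray(f,U,V,.075)+f["t"])[2])
    print(n,(round(U),round(V)),"size mm",np.array(r[1])/sc*1000,"ang",r[2],"wrist",ray(f,U,V,.075).round(4),"eye",ray(f,u,v,.075).round(4),"top",ray(t,a,b,.075).round(4))
E
```

```text
sq (424, 191) size mm [42.41917204 40.32707236] ang 85.91438293457031 wrist [0.5747 0.0814 0.075 ] eye [0.5748 0.081  0.075 ] top [0.5762 0.0781 0.075 ]
rd (317, 190) size mm [42.22629933 32.29070006] ang 74.74488067626953 wrist [ 0.5621 -0.0264  0.075 ] eye [ 0.5607 -0.0204  0.075 ] top [ 0.5629 -0.0238  0.075 ]
bar (232, 194) size mm [60.03665971 29.01025231] ang 6.340191841125488 wrist [ 0.5569 -0.1132  0.075 ] eye [ 0.5599 -0.1144  0.075 ] top [ 0.5625 -0.1175  0.075 ]
```

Call:
play_rows:
  rows: "0 0 1 0 0 0; 0 0 1 0 0 0; 0 0 1 0 0 0; 0 0 1 0 0 0; 0 0 1 0 0 0"

```text
time: 3.9
tcp_pos: [0.5632, -0.023, 0.097]
tcp_rot: [0.0, 0.053, 0.999, 0.0]
wrist_force: [0.1, -0.5, 0.2]
grip_width: 0.0004
finger_force: 0.0
```

Call:
play_rows:
  rows: "0 0 0.4 0 0 0; 0 0 0.2 0 0 0; 0 0 0.1 0 0 0; 0 0 0.1 0 0 0; 0 0 0.1 0 0 0"

```text
time: 4.53
tcp_pos: [0.5637, -0.0241, 0.0757]
tcp_rot: [0.001, 0.053, 0.999, -0.0]
wrist_force: [-0.7, 0.9, -0.2]
grip_width: 0.0003
finger_force: 0.0
```

Call:
play_rows:
  rows: "0 0 0.1 0 0 0; 0 0 0.1 0 0 0; 0 0 0.1 0 0 0"

```text
time: 4.9
tcp_pos: [0.5636, -0.0241, 0.0681]
tcp_rot: [0.0, 0.053, 0.999, -0.0]
wrist_force: [-0.4, -0.8, 3.5]
grip_width: 0.0009
finger_force: 2.0
```

Call:
play_rows:
  rows: "0 0 0.08 0 0 0; 0 0 0 0 0 0"

```text
time: 5.15
tcp_pos: [0.5635, -0.0241, 0.0655]
tcp_rot: [0.0, 0.053, 0.999, -0.0]
wrist_force: [0.7, 0.6, 2.1]
grip_width: 0.0005
finger_force: 1.1
```

Call:
play_rows:
  rows: "0 0 0.04 0 0 0; 0 0 0.03 0 0 0; 0 0 0 0 0 0"

```text
time: 5.52
tcp_pos: [0.5635, -0.0241, 0.0639]
tcp_rot: [0.0, 0.053, 0.999, -0.0]
wrist_force: [0.7, -0.7, 2.6]
grip_width: 0.0007
finger_force: 1.6
```

Call:
play_rows:
  rows: "0 0 0.02 0 0 0; 0 0 0 0 0 0"

```text
time: 5.78
tcp_pos: [0.5635, -0.0241, 0.0635]
tcp_rot: [0.0, 0.053, 0.999, -0.0]
wrist_force: [2.3, -0.4, 3.4]
grip_width: 0.0005
finger_force: 1.7
```

Call:
play_rows:
  rows: "0 0 0.02 0 0 0; 0 0 0 0 0 0"

```text
time: 6.02
tcp_pos: [0.5636, -0.0241, 0.0634]
tcp_rot: [0.0, 0.053, 0.999, -0.0]
wrist_force: [0.7, -1.3, 5.5]
grip_width: 0.0007
finger_force: 2.6
```

Call:
play_rows:
  rows: "0 0 0.02 0 0 0; 0 0 0 0 0 0"

```text
time: 6.28
tcp_pos: [0.5636, -0.0241, 0.0633]
tcp_rot: [0.0, 0.053, 0.999, -0.0]
wrist_force: [0.3, -0.1, 7.2]
grip_width: 0.0005
finger_force: 3.6
```

Call:
play_rows:
  rows: "0 0 0.03 0 0 0; 0 0 0 0 0 0"

```text
time: 6.52
tcp_pos: [0.5636, -0.0241, 0.0633]
tcp_rot: [0.001, 0.053, 0.999, -0.0]
wrist_force: [-1.1, -0.7, 10.2]
grip_width: 0.0005
finger_force: 5.1
```

Call:
play_rows:
  rows: "0 0 -0.1 0 0 0; 0 0 -0.3 0 0 0; 0 0 -0.6 0 0 0; 0 0 -0.6 0 0 0; 0 0 0 0 0 0"

```text
time: 7.15
tcp_pos: [0.5645, -0.0242, 0.1041]
tcp_rot: [0.002, 0.053, 0.999, -0.0]
wrist_force: [-0.2, -0.1, 0.6]
grip_width: 0.0006
finger_force: 0.0
```

Call:
play_rows:
  rows: "-0.07 -0.92 0 0 0 0; -0.07 -0.92 0 0 0 0; -0.07 -0.92 0 0 0 0; -0.07 -0.92 0 0 0 0; 0 0 0 0 0 0"

```text
time: 7.78
tcp_pos: [0.5602, -0.1174, 0.1012]
tcp_rot: [-0.0, 0.054, 0.999, -0.0]
wrist_force: [0.5, 1.1, 0.2]
grip_width: 0.0005
finger_force: 0.0
```

```bash
python3 - <<'E'
from h import *
f=robot.grab_frame("scene"); s=robot.sense(); print(s["tcp_pos"],s["wrist_force"])
cv2.imwrite("pics/s2.png",cv2.resize(f["img"][150:310,195:385],None,fx=3.5,fy=3.5,interpolation=cv2.INTER_CUBIC)[:,:,::-1])
E
```

```text
[ 0.56033304 -0.11645008  0.10130051] [ 0.06639822  0.35868318 -0.08990577]
```

View pics/s2.png

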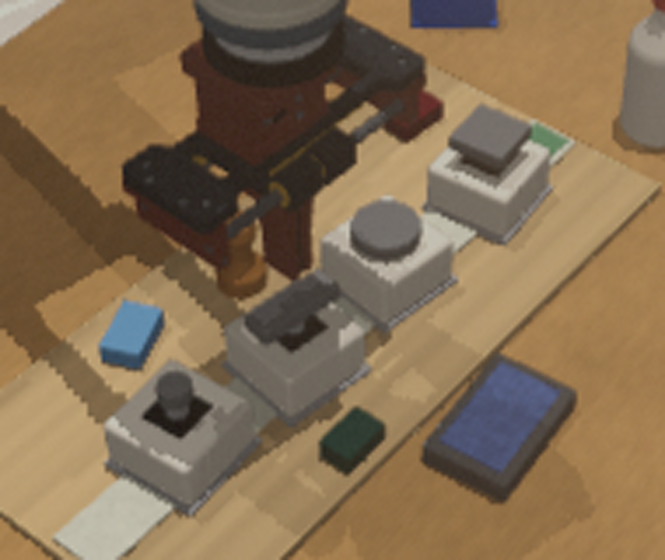

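The round key is fully down, and the fingertips are over the bar key (293,308 in the crop). Pressing the bar.

Call:
play_rows:
  rows: "0 0 0.5 0 0 0; 0 0 0.3 0 0 0; 0 0 0.15 0 0 0; 0 0 0.1 0 0 0; 0 0 0.1 0 0 0"

```text
time: 8.45
tcp_pos: [0.5606, -0.1161, 0.0733]
tcp_rot: [0.0, 0.053, 0.999, 0.0]
wrist_force: [-1.8, 0.4, 3.5]
grip_width: 0.0007
finger_force: 1.9
```

Call:
play_rows:
  rows: "0 0 0.1 0 0 0; 0 0 0.08 0 0 0; 0 0 0.08 0 0 0; 0 0 0.04 0 0 0; 0 0 0 0 0 0"

```text
time: 9.07
tcp_pos: [0.5606, -0.1161, 0.0652]
tcp_rot: [0.0, 0.053, 0.999, 0.0]
wrist_force: [-1.1, 1.8, 3.1]
grip_width: 0.0003
finger_force: 1.3
```

Call:
play_rows:
  rows: "0 0 0.04 0 0 0; 0 0 0.03 0 0 0; 0 0 0 0 0 0"

```text
time: 9.45
tcp_pos: [0.5606, -0.1162, 0.0635]
tcp_rot: [0.0, 0.053, 0.999, 0.0]
wrist_force: [-0.7, 2.3, 3.4]
grip_width: 0.0002
finger_force: 1.5
```

Call:
play_rows:
  rows: "0 0 0.03 0 0 0; 0 0 0 0 0 0"

```text
time: 9.7
tcp_pos: [0.5606, -0.1162, 0.0633]
tcp_rot: [0.0, 0.053, 0.999, 0.0]
wrist_force: [-1.6, 3.3, 4.6]
grip_width: 0.0003
finger_force: 2.7
```

Call:
play_rows:
  rows: "0 0 0.02 0 0 0; 0 0 0 0 0 0"

```text
time: 9.95
tcp_pos: [0.5607, -0.1162, 0.0633]
tcp_rot: [0.0, 0.053, 0.999, 0.0]
wrist_force: [-2.6, 3.1, 7.3]
grip_width: 0.0002
finger_force: 3.7
```

Call:
play_rows:
  rows: "0 0 0.03 0 0 0; 0 0 0 0 0 0"

```text
time: 10.2
tcp_pos: [0.5607, -0.1162, 0.0633]
tcp_rot: [0.001, 0.053, 0.999, -0.0]
wrist_force: [-4.5, 3.6, 10.0]
grip_width: 0.0003
finger_force: 5.2
```

Call:
play_rows:
  rows: "0 0 -0.1 0 0 0; 0 0 -0.3 0 0 0; 0 0 -0.6 0 0 0; 0 0 -0.6 0 0 0; 0 0 0 0 0 0"

```text
time: 10.82
tcp_pos: [0.5617, -0.1166, 0.1042]
tcp_rot: [0.002, 0.053, 0.999, -0.0]
wrist_force: [0.8, -0.9, -0.2]
grip_width: 0.0004
finger_force: 0.0
```

Call:
play_rows:
  rows: "0.03 0.98 0 0 0 0; 0.03 0.98 0 0 0 0; 0.03 0.98 0 0 0 0; 0.03 0.98 0 0 0 0; 0.03 0.98 0 0 0 0"

```text
time: 11.45
tcp_pos: [0.5697, 0.0067, 0.1013]
tcp_rot: [-0.0, 0.053, 0.999, -0.0]
wrist_force: [0.2, 0.6, -0.6]
grip_width: 0.0004
finger_force: 0.0
```

Call:
play_rows:
  rows: "0.03 0.98 0 0 0 0; 0.03 0.98 0 0 0 0; 0.03 0.98 0 0 0 0; 0 0 0 0 0 0; 0 0 0 0 0 0"

```text
time: 12.08
tcp_pos: [0.5753, 0.0787, 0.1014]
tcp_rot: [-0.0, 0.053, 0.999, -0.0]
wrist_force: [-0.7, -0.1, 0.5]
grip_width: 0.0004
finger_force: 0.0
```

```bash
python3 - <<'E'
from h import *
f=robot.grab_frame("scene"); s=robot.sense(); print(s["tcp_pos"],s["wrist_force"])
cv2.imwrite("pics/s3.png",cv2.resize(f["img"][130:310,195:385],None,fx=3.3,fy=3.3,interpolation=cv2.INTER_CUBIC)[:,:,::-1])
E
```

```text
[0.57532984 0.07845581 0.10146223] [-0.04537374  0.03127242 -0.12620199]
```

View pics/s3.png

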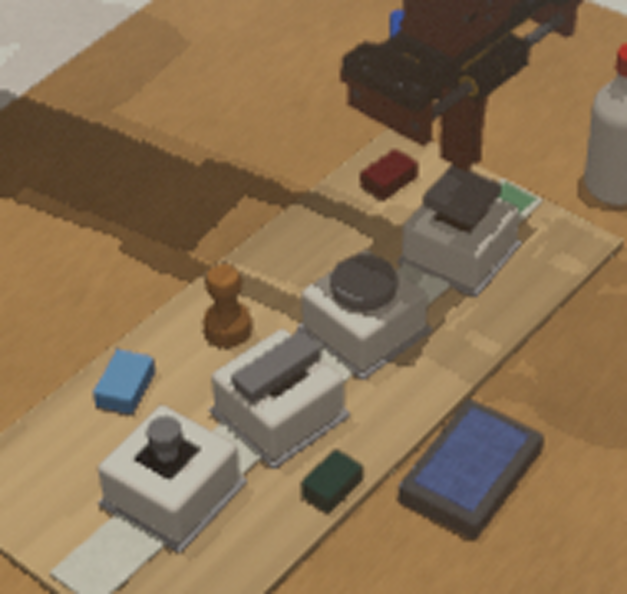

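The round (363,283) and bar (278,362) keys are down and the small one (165,435) is still up. The tip is over the square key (462,197). Pressing it.

Call:
play_rows:
  rows: "0 0 0.5 0 0 0; 0 0 0.3 0 0 0; 0 0 0.15 0 0 0; 0 0 0.1 0 0 0; 0 0 0.1 0 0 0"

```text
time: 12.75
tcp_pos: [0.5754, 0.0792, 0.0734]
tcp_rot: [0.0, 0.053, 0.999, -0.0]
wrist_force: [-2.1, 0.3, 3.3]
grip_width: 0.0002
finger_force: 2.0
```

Call:
play_rows:
  rows: "0 0 0.1 0 0 0; 0 0 0.08 0 0 0; 0 0 0.08 0 0 0; 0 0 0.04 0 0 0; 0 0 0 0 0 0"

```text
time: 13.38
tcp_pos: [0.5754, 0.0792, 0.0652]
tcp_rot: [0.0, 0.053, 0.999, -0.0]
wrist_force: [-1.9, -0.8, 3.5]
grip_width: 0.0004
finger_force: 1.3
```

Call:
play_rows:
  rows: "0 0 0.04 0 0 0; 0 0 0.03 0 0 0; 0 0 0 0 0 0"

```text
time: 13.75
tcp_pos: [0.5754, 0.0792, 0.0635]
tcp_rot: [0.0, 0.053, 0.999, -0.0]
wrist_force: [-2.2, -1.0, 2.4]
grip_width: 0.0005
finger_force: 1.5
```

Call:
play_rows:
  rows: "0 0 0.03 0 0 0; 0 0 0 0 0 0"

```text
time: 14.0
tcp_pos: [0.5755, 0.0792, 0.0634]
tcp_rot: [0.0, 0.053, 0.999, -0.0]
wrist_force: [-2.4, -2.3, 5.1]
grip_width: 0.0004
finger_force: 2.7
```

Call:
play_rows:
  rows: "0 0 0.02 0 0 0; 0 0 0 0 0 0"

```text
time: 14.25
tcp_pos: [0.5755, 0.0792, 0.0633]
tcp_rot: [0.0, 0.053, 0.999, -0.0]
wrist_force: [-3.7, -2.7, 7.2]
grip_width: 0.0006
finger_force: 3.7
```

Call:
play_rows:
  rows: "0 0 0.03 0 0 0; 0 0 0 0 0 0"

```text
time: 14.5
tcp_pos: [0.5755, 0.0792, 0.0633]
tcp_rot: [0.0, 0.053, 0.999, -0.0]
wrist_force: [-5.8, -1.7, 10.7]
grip_width: 0.0007
finger_force: 5.2
```

Call:
play_rows:
  rows: "0 0 -0.1 0 0 0; 0 0 -0.3 0 0 0; 0 0 -0.8 0 0 0; 0 0 -1 0 0 0; 0 0 -1 0 0 0"

```text
time: 15.12
tcp_pos: [0.5757, 0.0794, 0.1437]
tcp_rot: [0.001, 0.053, 0.999, 0.0]
wrist_force: [0.6, -0.3, -0.6]
grip_width: 0.0003
finger_force: 0.0
```

Call:
play_rows:
  rows: "0 0 -1 0 0 0; 0 0 -1 0 0 0; 0.8 0 -0.5 0 0 0; 0.8 0 0 0 0 0; 0.8 0 0 0 0 0"

```text
time: 15.75
tcp_pos: [0.5154, 0.0858, 0.2059]
tcp_rot: [0.001, 0.053, 0.999, 0.0]
wrist_force: [-0.5, -0.2, -0.2]
grip_width: 0.0
finger_force: 0.0
```

Call:
play_rows:
  rows: "0.8 0 0 0 0 0; 0 0 0 0 0 0; 0 0 0 0 0 0"

```text
time: 16.12
tcp_pos: [0.4964, 0.0877, 0.2049]
tcp_rot: [0.001, 0.053, 0.999, 0.0]
wrist_force: [-0.3, 0.4, -0.5]
grip_width: 0.0002
finger_force: 0.0
```

```bash
python3 - <<'E'
from h import *
f=robot.grab_frame("scene"); s=robot.sense(); print(s["tcp_pos"],s["wrist_force"])
cv2.imwrite("pics/s4.png",cv2.resize(f["img"][130:310,195:405],None,fx=3.3,fy=3.3,interpolation=cv2.INTER_CUBIC)[:,:,::-1])
E
```

```text
[0.49642746 0.08769408 0.20456083] [-1.25693532 -0.30083331 -0.44318315]
```

View pics/s4.png

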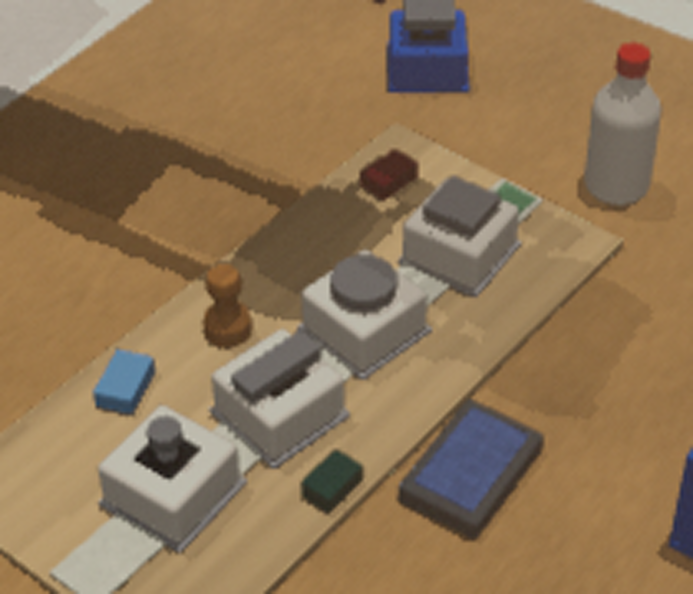

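The square (462,205), round (363,280) and bar (278,362) keys are all down. The small key (165,435) is up, nothing else has moved, and the hand is clear.

```bash
python3 -c "
from bench import robot
print(robot.job_done())"
```

```text
the job is handed in; nothing more can be done
None
```

I pressed the large round, bar and square keys fully down in that order, each against its stop at about 10 N; the small round key is still up, the hand is clear, and I handed the job in at about 16 s (no verdict came back).

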